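# Snap the clip-on sensor over the sloping pipe

### The arm

A 6-joint arm with a two-finger parallel gripper is mounted at the origin on the work surface. World frame = base frame: x ahead of the robot, y to its left, z up, the work surface at z = 0. Lengths are in m, angles in rad, forces in N, time in s.
With the tool pointing down it reaches from about 0.375 to 0.9 m from the base axis. Payload 3.1 kg.
Tool frame: the origin (TCP) lies on the centre line of the jaws, within the pads' length; the fingertips stand 22 mm ahead of it and the grasp point (between the pads) lies 3 mm ahead of it; z points along the fingers, y is the direction in which the jaws open and shut (so a half turn about z gives the same grasp; the last joint's range is limited). The gripper opens to 85 mm and grips with 20 to 120 N. Pads are 22 mm wide; open, the fingers measure 114 mm over their backs; the gripper's body (76 mm by 85 mm) begins 54 mm behind the grasp point. The pads swing forward as they close: fully open they stand 13 mm farther back than shut.
Start: joints at [-1.456, 0.527, 1.433, -0, 1.181, -0.178], TCP at [0.181, -0.598, 0.253] pointing down, gripper open.
Joint ranges: [-3.08, 3.08], [-0.75, 2.2], [0.22, 2.44], [-1.43, 4.57], [0, 2.65], [-2.85, 2.85]. Speed limits (rad/s): [2.79, 2.79, 3.14, 3.14, 3.14, 3.14].

### API

Orientations are given as a unit quaternion [w, x, y, z].
In Python, from station import bot, planner, optics, order gives the robot as it stands. Calls block until the motion is done:
- bot.reach(position, orientation): joint-space move of the TCP to a pose.
- bot.move_straight(position, max_speed=0.15, orientation=None, max_force=None): straight line of the TCP; orientation=None keeps the orientation; max_speed is the mean speed in m/s. With max_force (N) it stops when the force on the tool has changed by that much, and returns True; else False.
- bot.move_joints(angles): joint-space move.
- bot.command_gripper(opening, effort=None): finger opening in m; effort is the grip in N (None keeps the last); returns when the fingers have stopped.
- bot.wait(seconds).
- planner.solve_ik(position, orientation): joint angles nearest the present ones, or None.
- bot.observe(): the state.
- optics.get_image(name): name is "side" or "top" or "wrist"; returns (picture, depth): 384x512x3 uint8, blue, green, red; 384x512 float32, m along the optical axis (not along the pixel's ray), 0 where there is no reading.
- optics.camera_params(name): a dict with "camera_matrix" (3x3 intrinsics, pixels), "rvec" (rotation vector, rad) and "tvec" (3), from world to camera coordinates, as OpenCV has them. Camera axes: x right, y down, z forward; pixel columns grow to the right and rows downward; lengths in m; the calibration is good to about 2 mm. A picture is of the moment at which its call begins: read the wrist's pose just before it. camera_params takes no time and is no camera call; for the wrist camera it gives the pose at the moment of the call.
A pose or a line that the arm cannot do raises bot.IKError and nothing moves.
- order.finish_job(): hands the job in, once; it reports no verdict.
Trained networks look in the newest picture that a camera, given by its name, has taken for a name from the list of things; names that differ only in an ending like _2 or _b are one class to them, and where a whole thing is asked for, a point or a joint stands for the part that bears it (a point fixed in the world has none). Each returns a list of dicts, best first, with "p" (0 to 1); they miss things now and then, are a little off and sometimes report something else, mostly with a low value. They report only what shows in the picture. A call takes as long as a camera call. They do not tell look-alikes from the thing itself.
- optics.boxes_of(camera, label): "centre" ([column, row] in pixels, amid what is visible of it).
- optics.cut_out(camera, label): "pixels" (384x512 bool, what is visible of it) and "centre" ([column, row] in pixels, amid what is visible of it).
The state is a dict: "time": time; "joint_pos": joint angles; "joint_velocities": joint speeds; "joint_efforts": joint torques, N m; "position": TCP position; "tool_rot": TCP orientation; "ft_force": force on the tool from outside, world axes, zero at the start; "moment": the same for the moment, N m; "opening": finger opening in m.
Only numpy, scipy, OpenCV 4.12 (cv2) and the standard library are available. Lean on these libraries where they do the work, as an engineer would, in place of code of your own. Each camera call takes 0.05 s, during which the arm holds its last target.

### The job

Take the blue clip-on sensor from its grey rest and push its orange spring arms down over the sloping pipe until they snap past the widest point and it sits fully home, square on the pipe, handle uppermost and roughly in the middle of the yellow band. Then let go of it. Leave the bottle, jar, weight and beaker standing where they are.

Things in the scene. Friction and masses are not known exactly. Their poses are not given: they have to be found in the camera images.
- clip: Loose clip-on sensor, 180 g. Origin: centre of its round seat, the point on the pipe's axis once home. z: seat to handle; x: along the pipe (both ends alike, either way round will do); y: arm to arm. Blue block 80 (x) x 48 (y) mm, z 16 to 36 mm; its underside bears on the pipe. Blue grip fin on top, 60 (x) x 24 (y) mm, z 35 to 81 mm: grasp across y. Two orange arms below, down to z = -24.
- handle_top (a point): Middle of the top face of the sensor's grip fin, 81 mm along the sensor's z from its origin. The sensor starts upright on its rest.
- clip_left (a joint): Orange spring arm at +y of the sensor, 36 mm wide in x, hinged at z = 18, y = 19.5 mm; angle outward, 0 at rest, about 0.04 rad when home on the pipe, about 0.14 at the widest point. Inner beads of the two arms at z = -10 mm leave 24 mm; lips below flare to 37 mm. Snapping on takes about 10 N, then it pulls itself home.
- clip_right (a joint): The same for the orange arm at -y.
- pipe: White rigid slick pipe, fixed, 32 mm diameter. Origin on its axis at the middle of the yellow band (100 mm long), 150 mm above the bench. x along the pipe, rising 30 degrees away from the robot; y level; z square to the pipe, upwards: push the sensor on along -z.
- stand: Fixed grey base under the pipe, 290 x 100 x 12 mm, origin on the bench under the middle of the band, x the pipe's direction seen from above. Aluminium posts 34 mm wide at x = -107 (77 mm high) and +107 mm (197 mm high) carry blue collars, 48 mm diameter, which leave the pipe free for 110 mm either side of the band's middle.
- rest: Fixed grey parking rest, 110 x 70 mm, origin centre of its underside. Two blocks 50 mm high and wide at x = +-33 mm carry the ends of the sensor's blue block; end stops (inner faces x = +-43 mm) rise 6 mm higher. Arms hang free between. Sensor's x lies along the rest's x, its origin 34 mm above the bench; lift it straight up.
- bottle: Bystander: amber bottle, 66 mm diameter, 150 mm high, origin centre of its underside.
- jar: Bystander: white jar with black cap, 68 mm diameter, 85 mm high, origin centre of its underside.
- weight: Bystander: steel weight with a knob, 64 mm diameter, 78 mm high, origin centre of its underside.
- beaker: Bystander: glass beaker, 64 mm diameter, 80 mm high, origin centre of its underside.
Not all that is in view belongs to the job. Leave any green or purple look-alike of the clip alone.

How it is judged:
By the outcome, as a careful person would: the job done as asked, in the order asked, and still so for the second after the job is handed in, with the robot touching nothing.
It also fails if it takes over 45 s, if anything falls off the work surface, if the arm or the gripper's body presses on something with over 40 N, if the wrist force passes 120 N, or if a joint passes its speed limit or range.

## Working session

There is one attempt and no reset: what is moved stays moved. The work goes in short steps, each a Python script; the robot and the scene stay as the last script left them, time stands still between calls to the robot, and variables do not carry over. Pictures are saved under pics/ and viewed, and the job is handed in when it is done.

```bash
mkdir -p pics; ls; cat > h.py <<'E'
import numpy as np, cv2
from station import bot, planner, optics, order
from scipy.spatial.transform import Rotation as R
def grab(n):
    p=optics.camera_params(n); im,d=optics.get_image(n); return im,d,p
def world(d,p,mask=None):
    K=p["camera_matrix"];Rm=cv2.Rodrigues(np.array(p["rvec"],float))[0];t=np.array(p["tvec"],float).ravel()
    v,u=np.mgrid[0:384,0:512]
    m=(d>0) if mask is None else (d>0)&mask
    c=np.stack([(u[m]-K[0][2])/K[0][0]*d[m],(v[m]-K[1][2])/K[1][1]*d[m],d[m]],1)
    return (c-t)@Rm, u[m], v[m]
def proj(P,p):
    return cv2.projectPoints(np.array(P,float).reshape(-1,3),np.array(p["rvec"],float),np.array(p["tvec"],float),np.array(p["camera_matrix"],float),None)[0].reshape(-1,2)
E
python3 - <<'E'
from h import *
for n in ("side","top"):
    im,d,p=grab(n); cv2.imwrite(f"pics/{n}0.png",im); np.savez(f"{n}0.npz",im=im,d=d,**{k:np.array(v) for k,v in p.items()})
    for l in ("clip","pipe","rest","stand","bottle","jar","weight","beaker"):
        for r in optics.cut_out(n,l)[:3]:
            m=r["pixels"]; P,_,_=world(d,p,m)
            print(n,l,round(r["p"],2),np.round(r["centre"]),m.sum(),np.round(np.median(P,0),3) if len(P) else None)
print(bot.observe())
E
```

```text
pics
side clip 0.88 [281. 262.] 567 [0.394 0.185 0.062]
side clip 0.78 [240. 246.] 537 [0.538 0.19  0.071]
side clip 0.74 [218. 282.] 686 [0.536 0.323 0.062]
side pipe 0.79 [283. 143.] 911 [ 0.567 -0.224  0.15 ]
side rest 0.93 [240. 260.] 499 [0.519 0.198 0.013]
side stand 0.56 [282. 164.] 2577 [ 0.579 -0.226  0.015]
side bottle 0.66 [210. 321.] 794 [0.487 0.443 0.096]
side jar 0.66 [300. 138.] 364 [ 0.577 -0.406  0.056]
side weight 0.76 [225. 193.] 383 [ 0.698 -0.013  0.04 ]
side beaker 0.96 [299. 227.] 459 [0.397 0.031 0.054]
side beaker 0.69 [244. 260.] 392 [0.507 0.201 0.013]
top clip 0.94 [162. 210.] 381 [0.542 0.306 0.066]
top clip 0.79 [211. 213.] 428 [0.537 0.169 0.073]
top clip 0.58 [209. 254.] 406 [0.396 0.164 0.064]
top pipe 0.89 [342. 197.] 1219 [ 0.574 -0.234  0.164]
top rest 0.61 [214. 223.] 338 [0.516 0.16  0.01 ]
top stand 0.58 [334. 203.] 2903 [ 0.57  -0.228  0.016]
top stand 0.38 [399. 202.] 445 [ 0.579 -0.423  0.081]
top bottle 0.84 [129. 224.] 510 [0.494 0.412 0.101]
top jar 0.8 [398. 202.] 465 [ 0.581 -0.421  0.081]
top weight 0.83 [268. 164.] 310 [ 0.7   -0.027  0.045]
{'time': 0.9, 'joint_pos': array([-1.45551627e+00,  5.27475270e-01,  1.43270196e+00,  2.02801803e-05,
        1.18139767e+00, -1.78499557e-01]), 'joint_velocities': array([-0.00187246,  0.00056642,  0.00048938,  0.0004284 ,  0.001463  ,
        0.0026028 ]), 'joint_efforts': array([-3.73573403e-04, -4.42307818e+01, -1.78422850e+01, -2.05312890e-04,
        7.13963473e-04, -2.35240392e-06]), 'position': array([ 0.18101345, -0.59819089,  0.25332498]), 'tool_rot': array([9.17079020e-06, 9.89231640e-01, 1.46358338e-01, 9.09571761e-06]), 'ft_force': array([-0.27772033,  0.98471209, -0.26699815]), 'moment': array([-0.02318404,  0.02836155, -0.00355508]), 'opening': 0.08550509017911592}
```

View pics/side0.png

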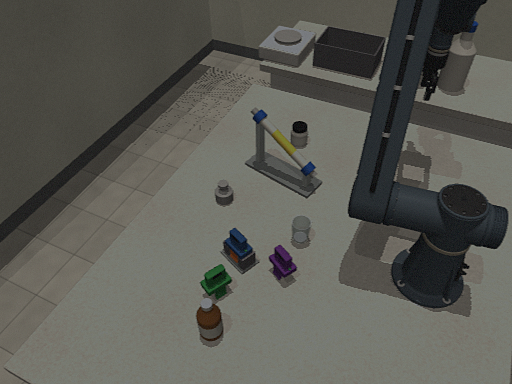

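View pics/top0.png

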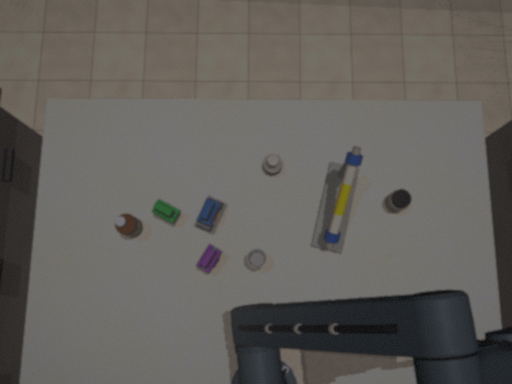

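```bash
python3 - <<'E'
from h import *
p=optics.camera_params("wrist"); o=bot.observe()
Rm=cv2.Rodrigues(np.array(p["rvec"],float))[0];t=np.array(p["tvec"],float).ravel()
w,x,y,z=o["tool_rot"];T=R.from_quat([x,y,z,w])
print("cam in tool",T.inv().apply(-Rm.T@t-o["position"]),"\n",T.as_matrix().T@Rm.T, p["camera_matrix"])
for n in ("side","top"):
    z=np.load(f"{n}0.npz");im=z["im"];d=z["d"];p={k:z[k] for k in("camera_matrix","rvec","tvec")}
    h=cv2.cvtColor(im,cv2.COLOR_BGR2HSV)
    P,u,v=world(d,p,(h[...,0]>20)&(h[...,0]<35)&(h[...,1]>120)&(h[...,2]>60))
    s=(P[:,2]>.08)&(P[:,2]<.25)&(P[:,1]<-.1);P=P[s];
    c=P.mean(0);_,S,V=np.linalg.svd(P-c);print(n,"yellow",len(P),c,V[0],np.ptp((P-c)@V[0]),np.degrees(np.arcsin(abs(V[0][2]))),np.degrees(np.arctan2(V[0][1],V[0][0])))
    P,u,v=world(d,p,(h[...,0]>100)&(h[...,0]<125)&(h[...,1]>120))
    s=(P[:,2]>.03)&(P[:,2]<.14)&(abs(P[:,:2]-[.535,.17])<.07).all(1);P=P[s];
    top=P[P[:,2]>.105];print("blue",len(P),P[:,2].max(),"top",len(top),top.mean(0) if len(top) else 0)
    if len(top)>5:
        r=cv2.minAreaRect((top[:,:2]*1000).astype(np.float32));print(r)
    cl=P[P[:,2]>.05];print(cv2.minAreaRect((cl[:,:2]*1000).astype(np.float32)))
E
```

```text
cam in tool [ 0.06626708 -0.00094687 -0.12134278] 
 [[ 7.76314546e-04 -9.65719281e-01 -2.59587494e-01]
 [ 9.99999548e-01  8.92263425e-04 -3.28836329e-04]
 [ 5.49184010e-04 -2.59587122e-01  9.65719537e-01]] [[290.66653467   0.         258.67831808]
 [  0.         290.66653467 194.97789125]
 [  0.           0.           1.        ]]
side yellow 237 [ 0.56815273 -0.22214773  0.1571017 ] [-0.84746196  0.20109463 -0.49129336] 0.09755605694414007 29.425626137765803 166.65114749576594
blue 395 0.11678763384259652 top 124 [0.54047611 0.18131127 0.11225369]
((541.6813354492188, 179.65003967285156), (22.102270126342773, 61.07637023925781), 66.55386352539062)
((543.0142211914062, 181.25479125976562), (42.73512649536133, 82.32559204101562), 66.92472839355469)
top yellow 304 [ 0.56619929 -0.23146266  0.16123418] [-0.83086523  0.20950465 -0.5155296 ] 0.09805035500312145 31.03286096627551 165.84774712958293
blue 135 0.1246328894133701 top 99 [0.54362798 0.17494724 0.11431037]
((543.4796752929688, 175.22515869140625), (18.595542907714844, 54.32210922241211), 68.19719696044922)
((543.460693359375, 173.71551513671875), (39.01274108886719, 73.11515808105469), 67.05049896240234)
```

```bash
cat >> h.py <<'E'
def frame(yaw,pitch):  # x axis rising by pitch at yaw
    x=np.array([np.cos(yaw)*np.cos(pitch),np.sin(yaw)*np.cos(pitch),np.sin(pitch)]);y=np.array([-np.sin(yaw),np.cos(yaw),0]);return np.stack([x,y,np.cross(x,y)],1)
def tool(F,opt):
    s=1 if opt=="A" else -1
    M=np.stack([s*F[:,0],-s*F[:,1],-F[:,2]],1);q=R.from_matrix(M).as_quat();return np.array([q[3],q[0],q[1],q[2]])
E
python3 - <<'E'
from h import *
FP=frame(np.radians(-13.7),np.radians(30));P0=np.array([.575,-.228,.15])
FC=frame(np.radians(-23),0);C0=np.array([.5425,.178,.034])
for o in "AB":
    for h in (.0625,.09,.15,.21,.25): print(o,h,planner.solve_ik(P0+FP[:,2]*h,tool(FP,o)))
    for h in (.0625,.25): print("clip",o,h,planner.solve_ik(C0+FC[:,2]*h,tool(FC,o)))
E
```

```text
A 0.0625 [-0.67698672  0.44385182  1.94137307  0.67479185  0.3462342   0.54042294]
A 0.09 [-0.69070038  0.38453568  1.95049486  0.60746391  0.39225874  0.60215585]
A 0.15 [-0.72378508  0.25435941  1.95659684  0.49622034  0.51129208  0.7018131 ]
A 0.21 [-0.76203225  0.12651155  1.94364524  0.42425113  0.65179855  0.76302939]
A 0.25 [-0.79101894  0.04479583  1.92466846  0.39273765  0.75458305  0.78779262]
clip A 0.0625 [ 1.21385868e-01  6.78937134e-01  1.69250265e+00 -4.44089210e-16
  7.70152870e-01  2.09360792e+00]
clip A 0.25 [ 1.21385868e-01  4.19671946e-01  1.53494030e+00 -4.44089210e-16
  1.18698041e+00  2.09360792e+00]
B 0.0625 [-0.67698672  0.44385182  1.94137307  0.67479185  0.3462342  -2.60116972]
B 0.09 [-0.69070038  0.38453568  1.95049486  0.60746391  0.39225874 -2.5394368 ]
B 0.15 [-0.72378508  0.25435941  1.95659684  0.49622034  0.51129208 -2.43977955]
B 0.21 [-0.76203225  0.12651155  1.94364524  0.42425113  0.65179855 -2.37856326]
B 0.25 [-0.79101894  0.04479583  1.92466846  0.39273765  0.75458305 -2.35380004]
clip B 0.0625 [ 1.21385868e-01  6.78937134e-01  1.69250265e+00 -4.44089210e-16
  7.70152870e-01 -1.04798473e+00]
clip B 0.25 [ 1.21385868e-01  4.19671946e-01  1.53494030e+00 -4.44089210e-16
  1.18698041e+00 -1.04798473e+00]
```

```bash
python3 - <<'E'
from h import *
FP=frame(np.radians(-13.7),np.radians(30));P0=np.array([.575,-.228,.15])
bot.reach(P0+FP[:,2]*.23,tool(FP,"A"))
print(bot.observe()["time"],bot.observe()["position"])
im,d,p=grab("wrist"); cv2.imwrite("pics/w_pipe.png",im); np.savez("wp.npz",im=im,d=d,**{k:np.array(v) for k,v in p.items()})
for l in("pipe","stand"):
  for r in optics.cut_out("wrist",l)[:2]: print(l,r["p"],r["centre"],r["pixels"].sum())
h=cv2.cvtColor(im,cv2.COLOR_BGR2HSV)
P,u,v=world(d,p,(h[...,0]>20)&(h[...,0]<35)&(h[...,1]>120)&(h[...,2]>60))
s=(P[:,2]>.08)&(P[:,2]<.25);P=P[s]
c=P.mean(0);_,S,V=np.linalg.svd(P-c);a=V[0]*np.sign(V[0][0]);print(len(P),c,a,np.ptp((P-c)@a),np.degrees(np.arcsin(a[2])),np.degrees(np.arctan2(a[1],a[0])))
# cylinder fit r=16
from scipy.optimize import least_squares
f=lambda q:(lambda A:np.linalg.norm(np.cross(P-np.array([q[0],q[1],.15]),A),axis=1)-.016)(frame(q[2],q[3])[:,0])
r=least_squares(f,[.575,-.228,np.radians(-13.7),np.radians(30)],loss="soft_l1",f_scale=.002);q=r.x
print("fit",q[:2],np.degrees(q[2:]),np.sqrt(np.mean(r.fun**2)))
x=(P-np.array([q[0],q[1],.15]))@frame(q[2],q[3])[:,0];print("band ends",np.percentile(x,[0,1,50,99,100]))
E
```

```text
2.7083 [ 0.46353023 -0.20173085  0.34930911]
pipe 0.95 [259.8, 148.3] 7858
stand 0.63 [260.7, 184.6] 12895
2169 [ 0.56864546 -0.22992694  0.16301522] [ 0.84286    -0.20394857  0.49798795] 0.0995149292401559 29.866972768205624 -13.602522157711748
fit [ 0.57185437 -0.23054406] [-13.52090865  29.98296049] 0.0005995887451645356
band ends [-0.0484098  -0.04705501  0.00490039  0.05073973  0.05113209]
```

View pics/w_pipe.png

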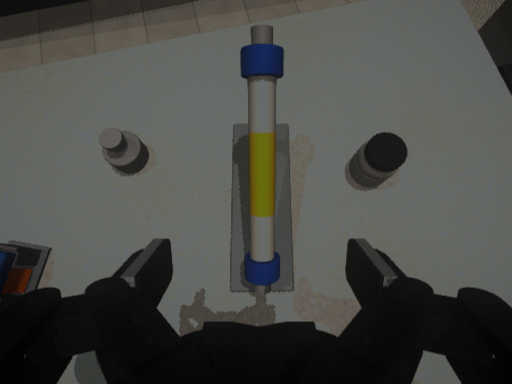

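```bash
python3 - <<'E'
from h import *
FC=frame(np.radians(-23),0);C0=np.array([.5425,.178,.034])
bot.reach(C0+FC[:,2]*.23,tool(FC,"A"))
print(bot.observe()["time"],bot.observe()["position"])
im,d,p=grab("wrist"); cv2.imwrite("pics/w_clip.png",im); np.savez("wc.npz",im=im,d=d,**{k:np.array(v) for k,v in p.items()})
h=cv2.cvtColor(im,cv2.COLOR_BGR2HSV)
bl=(h[...,0]>100)&(h[...,0]<125)&(h[...,1]>120)
for l in("clip","rest"):
  for r in optics.cut_out("wrist",l)[:3]:
    m=r["pixels"];P,_,_=world(d,p,m);print(l,r["p"],r["centre"],m.sum(),(m&bl).sum(),np.median(P,0))
P,u,v=world(d,p,bl)
s=(P[:,2]>.03)&(P[:,2]<.14)&(abs(P[:,:2]-C0[:2])<.07).all(1);P=P[s]
for lo,hi in((.105,.13),(.06,.08)):
    t=P[(P[:,2]>lo)&(P[:,2]<hi)];print(len(t),np.median(t[:,2]),t.mean(0),cv2.minAreaRect((t[:,:2]*1000).astype(np.float32)))
E
```

```text
4.3333 [0.54268782 0.1771782  0.26407314]
clip 0.88 [307.4, 276.4] 3020 0 [0.41594615 0.17360989 0.0738683 ]
clip 0.81 [255.6, 175.6] 3164 2823 [0.5522233  0.1748577  0.08528419]
clip 0.67 [148.0, 215.4] 3590 0 [0.55545839 0.30356908 0.07489649]
rest 0.8 [260.1, 136.4] 1603 17 [0.57842704 0.16347124 0.00707652]
1429 0.11534302684693185 [0.54710913 0.17687848 0.11523176] ((545.92529296875, 177.33132934570312), (24.325544357299805, 58.105716705322266), 66.54615783691406)
1368 0.07052619306038331 [0.55237129 0.17445837 0.07050806] ((545.6065063476562, 177.05343627929688), (46.32297897338867, 78.31751251220703), 65.94214630126953)
```

View pics/w_clip.png

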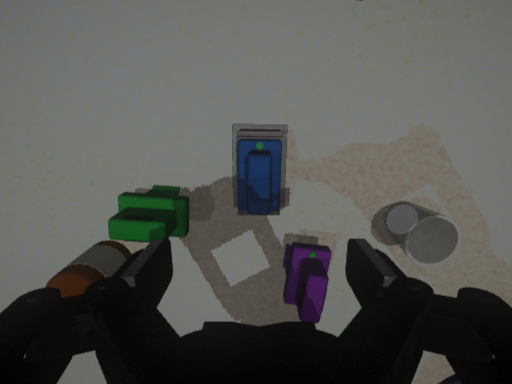

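```bash
python3 - <<'E'
from h import *
FC=frame(np.radians(-23.7),0);C0=np.array([.5457,.1772,.0345]);q=tool(FC,"A")
bot.reach(C0+[0,0,.13],q)
print(bot.move_straight(C0+[0,0,.063],max_speed=.08,max_force=12))
print(bot.observe()["position"],bot.observe()["ft_force"])
bot.command_gripper(.0,effort=70); o=bot.observe();print("grip",o["opening"],o["position"],o["ft_force"],o["time"])
bot.move_straight(C0+[0,0,.15],max_speed=.1)
o=bot.observe();print("grip",o["opening"],o["position"],o["ft_force"],o["time"])
for n in ("side","wrist"):
    im,d,p=grab(n); cv2.imwrite(f"pics/lift_{n}.png",im); np.savez(f"lift_{n}.npz",im=im,d=d,**{k:np.array(v) for k,v in p.items()})
E
```

```text
False
[0.54609708 0.17729119 0.09788388] [-0.13908985  0.00538117  0.75423847]
grip 0.023095789593512987 [0.54581487 0.17720006 0.09777863] [-0.48715466 -0.90160227  2.20883853] 6.5417
grip 0.022981832508612025 [0.54511511 0.17710381 0.18383455] [-0.42001928  0.30107326 -1.66876859] 7.5583
```

```bash
python3 -c "
import cv2,numpy as np
a=cv2.imread('pics/lift_side.png');b=cv2.imread('pics/lift_wrist.png')
a=cv2.resize(a[180:310,170:310],(384,356));b=cv2.resize(b,(410,308));c=np.zeros((360,800,3),np.uint8);c[:356,:384]=a;c[:308,388:798]=b;cv2.imwrite('pics/lift.png',c)"
```

```text
(no output)
```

View pics/lift.png

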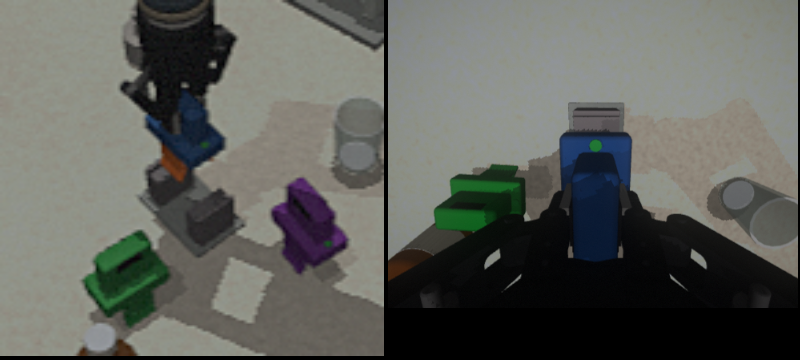

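```bash
cat > chk.py <<'E'
from h import *
def held(f,pos,quat):
    z=np.load(f);im=z["im"];d=z["d"];p={k:z[k] for k in("camera_matrix","rvec","tvec")}
    h=cv2.cvtColor(im,cv2.COLOR_BGR2HSV)
    P,u,v=world(d,p,(h[...,0]>100)&(h[...,0]<125)&(h[...,1]>120))
    w,x,y,zz=quat;T=R.from_quat([x,y,zz,w]).inv().apply(P-pos)
    T=T[np.abs(T).max(1)<.1];return T
if __name__=="__main__":
    o=bot.observe();T=held("lift_wrist.npz",o["position"],o["tool_rot"])
    b=T[(T[:,2]>.018)&(T[:,2]<.034)&(T[:,0]>.033)]
    print(len(T),len(b),np.percentile(T[:,0],[0,1,50,99,100]))
    # block top plane
    A=np.c_[b[:,:2],np.ones(len(b))];c=np.linalg.lstsq(A,b[:,2],rcond=None)[0];print("block top plane",c,np.percentile(b[:,1],[1,99]),np.percentile(b[:,0],[1,99]))
    t=T[(T[:,2]<-.012)];print("fin top",len(t),np.percentile(t,[1,50,99],axis=0))
    A=np.c_[t[:,:2],np.ones(len(t))];print(np.linalg.lstsq(A,t[:,2],rcond=None)[0])
E
python3 chk.py
```

```text
11547 1038 [-0.0191151  -0.01702056  0.01720467  0.03887607  0.03959449]
block top plane [0.3334568  0.00059715 0.01543685] [-0.02349486  0.02160189] [0.03305476 0.03947177]
fin top 7431 [[-0.0175829  -0.01589139 -0.07677496]
 [ 0.01037978 -0.00137891 -0.01782167]
 [ 0.02932531  0.01149671 -0.01340998]]
[-0.15252103  0.13040575 -0.02241931]
```

```bash
python3 - <<'E'
from chk import *
o=bot.observe();T=held("lift_wrist.npz",o["position"],o["tool_rot"])
t=T[(abs(T[:,2]+.018)<.005)&(abs(T[:,1])<.009)&(T[:,0]<.027)]
A=np.c_[t[:,:2],np.ones(len(t))];print(len(t),t[:,0].min(),np.linalg.lstsq(A,t[:,2],rcond=None)[0])
b=T[(T[:,2]>.022)&(T[:,2]<.032)&(T[:,0]>.032)&(T[:,0]<.0385)];print(np.median(b[:,2]))
P0=np.array([.573,-.2308,.1507]);FP=frame(np.radians(-13.55),np.radians(30))
for h in (.063,.1,.13,.2,.25): print(h,planner.solve_ik(P0+FP[:,2]*h,tool(FP,"A")))
print(o["joint_pos"])
E
```

```text
4574 -0.01911510406309709 [ 0.0013385   0.01528627 -0.01787756]
0.02723981576507342
0.063 [-0.68598562  0.44088414  1.94226768  0.67984904  0.35285167  0.52605593]
0.1 [-0.70513247  0.36097053  1.95326655  0.5923381   0.41643896  0.6059139 ]
0.13 [-0.72188102  0.29585013  1.95690045  0.53503809  0.47520136  0.65725325]
0.2 [-0.76596148  0.14578814  1.94682451  0.44054312  0.63380207  0.7386789 ]
0.25 [-0.80259716  0.04334313  1.9240314   0.39914416  0.76155929  0.77140021]
[1.19233220e-01 5.48764918e-01 1.63061621e+00 1.05908001e-05
 9.64097061e-01 2.10376082e+00]
```

```bash
python3 - <<'E'
from h import *
P0=np.array([.573,-.2308,.1507]);FP=frame(np.radians(-13.55),np.radians(30));q=tool(FP,"A");n=FP[:,2]
p=bot.observe()["position"]
bot.move_straight([p[0],p[1],.33],max_speed=.2)
bot.reach(P0+n*.22,q)
bot.move_straight(P0+n*.108,max_speed=.12,max_force=12)
o=bot.observe();print(o["time"],o["position"]-(P0+n*.108),o["opening"],o["ft_force"])
for c in ("side","wrist","top"):
    im,d,p=grab(c); cv2.imwrite(f"pics/pre_{c}.png",im); np.savez(f"pre_{c}.npz",im=im,d=d,**{k:np.array(v) for k,v in p.items()})
a=cv2.imread('pics/pre_side.png');b=cv2.imread('pics/pre_wrist.png')
a=cv2.resize(a[80:210,215:355],(384,356));b=cv2.resize(b,(410,308));c=np.zeros((360,800,3),np.uint8);c[:356,:384]=a;c[:308,388:798]=b;cv2.imwrite('pics/pre.png',c)
E
```

```text
11.0667 [ 1.39698060e-04 -1.66202602e-05  5.46113253e-04] 0.02340471067377117 [ 0.43373679  0.42405943 -0.87647016]
```

View pics/pre.png

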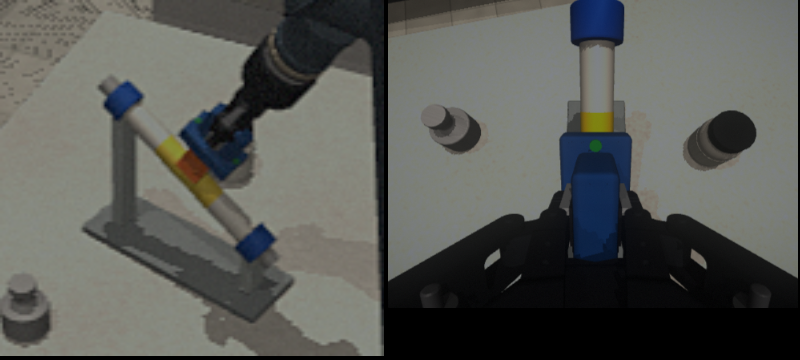

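The clip hangs square over the middle of the band: in the wrist composite the pipe sits at column 597 and the fin at 596. Next I push it on.

```bash
python3 - <<'E'
from h import *
P0=np.array([.573,-.2308,.1507]);FP=frame(np.radians(-13.55),np.radians(30));q=tool(FP,"A");n=FP[:,2]
f0=bot.observe()["ft_force"]
for h in (.095,.09,.086,.082,.078,.074,.070,.067,.065,.063,.061):
    s=bot.move_straight(P0+n*h,max_speed=.04,max_force=25)
    o=bot.observe();print(h,s,np.round(FP.T@(o["position"]-P0)*1e3,2),np.round(FP.T@(o["ft_force"]-f0),1),round(o["opening"]*1e3,2))
    if s: break
print(o["time"])
for c in ("side","wrist"):
    im,d,p=grab(c); cv2.imwrite(f"pics/push_{c}.png",im); np.savez(f"push_{c}.npz",im=im,d=d,**{k:np.array(v) for k,v in p.items()})
a=cv2.imread('pics/push_side.png');b=cv2.imread('pics/push_wrist.png')
a=cv2.resize(a[80:210,215:355],(384,356));b=cv2.resize(b,(410,308));c=np.zeros((360,800,3),np.uint8);c[:356,:384]=a;c[:308,388:798]=b;cv2.imwrite('pics/push.png',c)
E
```

```text
0.095 False [-2.500e-01  5.000e-02  9.461e+01] [ 1.9  1.5 -0.3] 23.33
0.09 False [-1.600e-01  5.000e-02  8.974e+01] [ 0.6  0.9 -0.5] 23.43
0.086 False [ 0.09 -0.17 85.84] [ 0.2  1.1 -0.3] 23.07
0.082 False [ 0.93 -0.71 82.21] [ 1.2 -0.6  3.5] 22.97
0.078 False [ 0.98 -0.57 78.2 ] [ 2.8 -0.4  4. ] 23.29
0.074 False [ 0.69 -0.48 73.89] [ 3.2 -1.3  1.3] 23.34
0.07 False [ 0.22 -0.36 69.46] [ 3.3 -0.5 -2.3] 23.19
0.067 False [-0.23 -0.17 66.28] [ 3.  -1.  -6.9] 23.35
0.065 False [-5.100e-01 -3.000e-02  6.429e+01] [ 2.1 -2.4 -7.1] 23.2
0.063 False [-0.42 -0.27 62.97] [ 0.1 -3.2 -1. ] 23.01
0.061 False [-0.4  -0.21 62.86] [-2.6 -4.8 18.7] 23.02
14.2167
```

View pics/push.png

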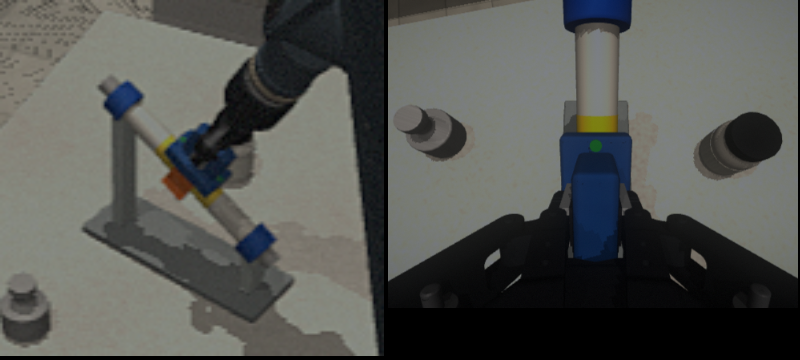

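Force went from +4 N through a −7 N pull-in to a hard stop at 62.9 mm, so the clip is on and home. Now I relieve the load, let go and retreat along the pipe's normal.

```bash
python3 - <<'E'
from h import *
P0=np.array([.573,-.2308,.1507]);FP=frame(np.radians(-13.55),np.radians(30));q=tool(FP,"A");n=FP[:,2]
bot.move_straight(P0+n*.063,max_speed=.02)
bot.command_gripper(.07); print(bot.observe()["opening"],bot.observe()["ft_force"])
bot.move_straight(P0+n*.13,max_speed=.08); bot.move_straight(P0+n*.23,max_speed=.15); bot.wait(.3)
o=bot.observe();print(o["time"],o["ft_force"])
for c in ("side","wrist","top"):
    im,d,p=grab(c); cv2.imwrite(f"pics/end_{c}.png",im); np.savez(f"end_{c}.npz",im=im,d=d,**{k:np.array(v) for k,v in p.items()})
    h=cv2.cvtColor(im,cv2.COLOR_BGR2HSV)
    P,u,v=world(d,p,(h[...,0]>100)&(h[...,0]<125)&(h[...,1]>120))
    T=(P-P0)@FP;T=T[(abs(T[:,0])<.07)&(abs(T[:,1])<.05)&(T[:,2]>-.05)&(T[:,2]<.1)]
    for nm,t in(("fin",T[(T[:,2]>.074)&(T[:,2]<.09)]),("block",T[(T[:,2]>.028)&(T[:,2]<.042)])):
        if len(t)>20:
            k=np.linalg.lstsq(np.c_[t[:,:2],np.ones(len(t))],t[:,2],rcond=None)[0]
            print(c,nm,len(t),np.round(np.percentile(t,[1,50,99],axis=0)*1e3,1).tolist(),np.round(k,4))
    for l in("bottle","jar","weight","beaker"):
      for r in optics.cut_out(c,l)[:1]: print(c,l,round(r["p"],2),np.round(r["centre"]),np.round(np.median(world(d,p,r["pixels"])[0],0),3))
a=cv2.imread('pics/end_side.png');b=cv2.imread('pics/end_wrist.png')
a=cv2.resize(a[80:210,215:355],(384,356));b=cv2.resize(b,(410,308));c=np.zeros((360,800,3),np.uint8);c[:356,:384]=a;c[:308,388:798]=b;cv2.imwrite('pics/end.png',c)
E
```

```text
0.06996543380782645 [ 0.58992052 -0.34524313 -0.20841099]
17.175 [-0.19967961  0.74177795 -0.25578688]
side fin 93 [[-31.1, -8.2, 74.3], [-3.4, 4.3, 79.0], [23.7, 16.3, 83.3]] [-0.0026 -0.0269  0.079 ]
side block 124 [[-41.0, -18.2, 28.3], [-1.8, 15.5, 34.3], [34.3, 26.9, 41.6]] [ 0.0087 -0.0417  0.0349]
side bottle 0.92 [210. 323.] [0.487 0.443 0.096]
side jar 0.73 [302. 133.] [ 0.564 -0.413  0.071]
side weight 0.7 [224. 194.] [ 0.698 -0.013  0.041]
side beaker 0.68 [303. 228.] [0.397 0.035 0.052]
wrist fin 1430 [[-28.4, -9.3, 75.6], [2.1, 2.1, 80.3], [29.6, 13.4, 82.1]] [-0.0074 -0.0081  0.0802]
wrist block 1390 [[-37.3, -21.9, 33.1], [11.6, -8.6, 35.5], [39.7, 24.1, 37.4]] [-0.0031 -0.0205  0.0355]
wrist jar 0.68 [376. 158.] [ 0.581 -0.415  0.084]
wrist weight 0.56 [121. 146.] [ 0.699 -0.033  0.045]
wrist beaker 0.87 [106. 364.] [0.389 0.037 0.053]
top fin 121 [[-23.6, -12.5, 74.6], [0.7, -2.2, 79.8], [27.6, 8.1, 86.9]] [ 0.0099 -0.0298  0.0799]
top block 47 [[-8.2, -19.7, 30.7], [28.8, 10.7, 35.1], [37.5, 17.7, 40.4]] [ 0.0148 -0.0636  0.0349]
top bottle 0.6 [129. 223.] [0.493 0.412 0.101]
top jar 0.86 [400. 199.] [ 0.579 -0.423  0.081]
top weight 0.91 [269. 166.] [ 0.7   -0.029  0.045]
top beaker 0.7 [256. 258.] [0.403 0.021 0.013]
```

View pics/end.png

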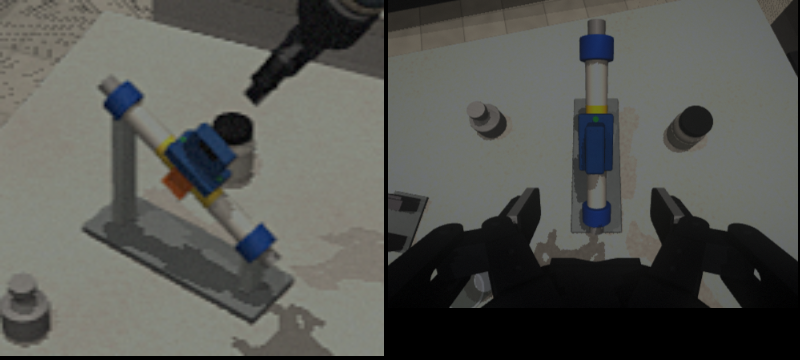

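View pics/end_side.png

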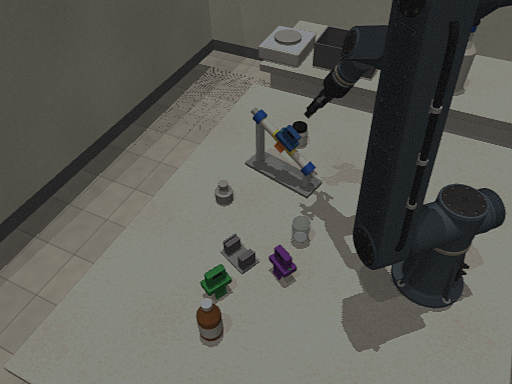

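```bash
python3 -c "
from h import *
order.finish_job();print(bot.observe()['time'])"
```

```text
the job is handed in; nothing more can be done
the job is handed in; nothing more can be done
```

The blue sensor is snapped onto the sloping pipe in the middle of the yellow band, released, and the job is handed in. It took about 17.5 s of robot time.

**Snap-on:** I measured the pipe and the clip with the wrist camera, then gripped the fin at 70 N and lifted it off the rest. I pushed it square onto the pipe. The force between my 2–5 mm push steps read about +4 N at the widest point, then a −7 N pull-in, then a firm stop of about 19 N at the expected depth. The +4 N is lower than the 10 N you gave, probably because I only read the force between steps and missed the peak.

**Position after release:** The fin top is about 80 mm above the pipe axis, where 81 mm is nominal. The clip is centred within about 1–2 mm along the band and is square within about 1° in the wrist camera view. The side and top views were noisier, with sideways slopes of up to about 4° on few pixels and sideways offsets of 2–4 mm, both of which I put down to calibration and one-sided views.

**Bystanders:** The bottle, jar, weight and beaker are standing where they were. The detected centres shifted by a few pixels between runs. The top camera's reading on the beaker came from the bench behind the glass, but the side view shows it in place. The green and purple look-alikes were not touched.

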